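Scan fossil fragments on the clockwork turntable

TASK

Get the fossil fragments ready and scan them: clear the calibration target and the brush off the turntable into the aluminium tray (target standing upright), then lay every fragment that is on the table flat on the platter, side by side and well inside its rim. Then wind the turntable's brass key clockwise all the way to its stop, and only after that squeeze the trigger of the clamped scanner right in and let it go. Leave the jars, pot, spatula and weight where they are.

Things in the scene. Friction and masses are not known exactly. Their poses are not given: they have to be found in the camera images.
- turntable: fixed clockwork photo turntable: a round light-grey platter 270 in diameter, 14 thick, its top 60 above the table, with black tick marks around its rim, on a grey base 250 square; a grey key deck 140 (x) x 140 (y), 55 high, sticks out on its -y side to y = -250; the key's axis is at x = -30, y = -200. Origin under the platter's centre at table height, z up. The platter does not turn
- platter (a point): centre of the platter's top face; axes as the turntable's
- key (a joint): the brass wing key on the turntable's deck, turning about a vertical axis, in rad: 0 run down, 4.8 fully wound at the stop; it grows clockwise seen from above. A spring pulls back weakly and a friction clutch holds the key wherever it is let go; turning takes at most 0.1 N m. Starts between 0 and 0.8
- key_grip (a point): centre of the key's upright flat wing, on the turning axis, 97 above the table: the wing is 60 long (the point's x axis, turns with the key) x 10 thick (its y) x 28 high (z from -14 to +14), lobes at its ends. The point's yaw is the turntable's yaw minus the joint value
- scanner: fixed 3D scanner with a white head 85 x 130 x 70, top 125 above the table, clamped on its side on a low dark stand; its black pistol grip sticks out level along the scanner's -x axis (towards the robot). Origin on the table under the head
- grip (a point): a point on the centre line of the pistol grip, 90 above the table, where hand and trigger meet; axes as the scanner's. The grip is 34 wide (y from -17 to +17) x 28 high (z from -14 to +14), free underneath, and reaches from 36 towards the head (+x) to 64 outward (-x) of this point
- trigger (a joint): the grey sprung trigger lever, 65 long, 22 high, 8 thick, on the +y side of the grip, hinged at the head end 43 to the +x of point grip; rad: 0 released (splayed out), 0.26 squeezed right in against the grip. At the trigger pad full travel takes about 7 N
- trigger_pad (a point): point on the outer face of the trigger lever at which to press it (towards the grip, the scanner's -y); level with point grip, about 40 beside it when released and 27 when squeezed
- tray: fixed open aluminium tray left of the turntable, 140 (x) x 220 (y) outside, 30 high, walls and floor 5 thick; origin under its centre
- target: loose calibration target: an aluminium foot 64 (x) x 100 (y) x 8 with an upright white fin in its middle, 10 thick (x), 90 long (y), from 8 to 68 above the underside, with black dots on both faces; origin at the centre of its underside. Starts standing on the platter
- brush: loose flat dusting brush 170 long along its x, lying flat; wooden handle 18 wide from x = -85 to +20, steel ferrule 34 wide from +20 to +44, bristle block 36 wide to +85; 16 high; origin on its underside at mid length. Starts lying on the platter
- frag_a: a loose fossil fragment, dark stone slab 92 long (its x) x 46 wide (its y) x 28 high, with a bone ridge standing 5 more on top; origin at the centre of its underside, z up. It starts lying flat on the table in front of the turntable. May be absent.
- frag_b: a loose fossil fragment, pale stone slab 84 long (its x) x 42 wide (its y) x 32 high, with a bone ridge standing 5 more on top; origin at the centre of its underside, z up. It starts lying flat on the table in front of the turntable. May be absent.
- frag_c: a loose fossil fragment, pale stone slab 96 long (its x) x 50 wide (its y) x 26 high, with a bone ridge standing 5 more on top; origin at the centre of its underside, z up. It starts lying flat on the table in front of the turntable. May be absent.
- frag_d: a loose fossil fragment, dark stone slab 80 long (its x) x 40 wide (its y) x 30 high, with a bone ridge standing 5 more on top; origin at the centre of its underside, z up. It starts lying flat on the table in front of the turntable. May be absent.
- bottle1: amber jar with red cap, 50 wide, 90 high; bystander, to be left standing where it is
- bottle2: amber jar with red cap, 50 wide, 90 high; bystander, to be left standing where it is
- bottle3: amber jar with red cap, 50 wide, 90 high; bystander, to be left standing where it is
- pot: small white open pot, 64 wide, 45 high; bystander, to be left standing where it is
- spatula: spatula lying on the table, 170 long; bystander, to be left standing where it is
- weight: plain steel cylinder weight, 48 wide, 35 high; bystander, to be left standing where it is

How it is judged:
By the outcome, as a careful person would: the job done as asked, in the order asked, and still so for the second after the job is handed in, with the robot touching nothing.
Of frag_a, frag_b, frag_c, frag_d only 2 to 4 are there at a start; the rules pass over those that are not, and their reading is None.
At some moment in a run one of frag_a, frag_b, frag_c, frag_d may be knocked a few centimetres aside while the robot is not near it.
It also fails if it takes over 210 s, if anything falls off the work surface, if the arm or the gripper's body presses on something with over 40 N, if the wrist force passes 120 N, or if a joint passes its speed limit or range.

ROBOT

A 6-joint arm with a two-finger parallel gripper is mounted at the origin on the work surface. World frame = base frame: x ahead of the robot, y to its left, z up, the work surface at z = 0. Lengths are in mm, angles in rad, forces in N, time in s.
With the tool pointing down it reaches from about 300 to 775 mm from the base axis. Payload 14.6 kg.
Tool frame: the origin (TCP) lies on the centre line of the jaws, within the pads' length; the fingertips stand 19 mm ahead of it and the grasp point (between the pads) is the TCP (bot.tip_reach is the distance from the TCP to the fingertips, in mm); z points along the fingers, y is the line along which they close (so a half turn about z gives the same grasp; the last joint's range is limited). The gripper opens to 85 mm and grips with 20 to 120 N. Pads are 22 mm wide; open, the fingers measure 114 mm over their backs; the gripper's body (76 mm by 85 mm) begins 54 mm behind the grasp point. The pads swing forward as they close: fully open they stand 13 mm farther back than shut.
Start: joints at [1.138, 0.3, 1.521, -0, 1.321, -0.067], TCP at [196.73, 513.602, 250.281] pointing down, gripper open.
Joint ranges: [-3.03, 3.03], [-0.79, 2.21], [0.23, 2.52], [-1.04, 4.18], [0, 3.07], [-2.55, 2.55]. Speed limits (rad/s): [2.22, 2.22, 2.57, 3.14, 3.14, 3.14].

INTERFACE

Orientations are given as a unit quaternion [w, x, y, z].
In Python, from rig import bot gives the robot as it stands. Calls block until the motion is done:
- bot.move_to(position, orientation): joint-space move of the TCP to a pose.
- bot.servo_line(position, attitude=None, speed=150, until_force=None): straight line of the TCP; attitude=None keeps the orientation; speed is the mean speed in mm/s. With until_force (N) it stops when the force on the tool has changed by that much, and returns True; else False.
- bot.move_joints(angles): joint-space move.
- bot.move_gripper(opening, grip_force=None): finger opening in mm; grip_force is the grip in N (None keeps the last); returns when the fingers have stopped.
- bot.dwell(seconds).
- bot.ik(position, orientation): joint angles nearest the present ones, or None.
- bot.read_state(): the state.
- bot.read_camera(name): name is "side" or "top" or "wrist"; returns a dict with "image" (420x560x3 uint8, blue, green, red), "depth" (420x560 float32, mm along the optical axis (not along the pixel's ray), 0 where there is no reading), "fovy" (degrees; the focal length in pixels is half the picture's height over the tangent of half this angle, whatever the lens; pixels are square), "cx", "cy" (the principal point, pixels), "k1" (the pictures are not rectified: a ray, as slopes to the right and down, at radius r is drawn at 1 + k1 r^2 times it, then the intrinsics apply), "eye" and "attitude" of the camera in the world; the wrist camera has in their place "mount" (4x4, takes a point from camera to tool coordinates, whose origin is the TCP and whose axes are the flange's). Camera axes: x right, y down, z forward; pixel columns grow to the right and rows downward; lengths in mm; the calibration is good to about 2 mm. A picture is of the moment at which its call begins: read the wrist's pose just before it.
A pose or a line that the arm cannot do raises bot.MotionError and nothing moves.
- bot.finish_job(): hands the job in; it is judged then, once.
The state is a dict: "clock": time; "joint_positions": joint angles; "qvel": joint speeds; "effort": joint torques, N m; "ee_pos": TCP position; "tool_rot": TCP orientation; "ft_force": force on the tool from outside, world axes, zero at the start; "moment": the same for the moment, N m; "grip_width": finger opening in mm; "grip_force": force on a finger pad.
Only numpy, scipy, OpenCV 4.12 (cv2) and the standard library are available. Lean on these libraries where they do the work, as an engineer would, in place of code of your own. Each camera call takes 0.05 s, during which the arm holds its last target. There are 200 camera calls.

## Working session

There is one attempt and no reset: what is moved stays moved. The work goes in short steps, each a Python script; the robot and the scene stay as the last script left them, time stands still between calls to the robot, and variables do not carry over. Pictures are saved under pics/ and viewed, at most 14 in all, crops included, and the job is handed in when it is done.

```bash
ls; mkdir -p pics
python3 - <<'E'
from rig import bot
import cv2,pickle
for n in ("top","side"):
    c=bot.read_camera(n); cv2.imwrite(f"pics/{n}0.png",cv2.resize(c["image"],(800,600),interpolation=cv2.INTER_CUBIC)); pickle.dump(c,open(f"{n}0.pkl","wb"))
    print(n,{k:v for k,v in c.items() if k not in("image","depth")})
c=bot.read_camera("wrist");print({k:v for k,v in c.items() if k not in("image","depth")})
s=bot.read_state();print(s)
E
```

```text
pics
top {'fovy': 44.10288681543127, 'cx': 277.9207156794958, 'cy': 207.4291057040169, 'k1': -0.06095886041354541, 'eye': array([ 418.15974756,   57.66854171, 1479.17761398]), 'attitude': array([-0.02326303,  0.71524341, -0.69803633,  0.0251193 ])}
side {'fovy': 42.23072395018965, 'cx': 285.60828896531046, 'cy': 207.0153819571306, 'k1': -0.17579496017825968, 'eye': array([ -139.80284039, -1083.81855907,  1138.93360071]), 'attitude': array([-0.416157  ,  0.87052517, -0.23680375,  0.11368051])}
{'fovy': 65.68150314141256, 'cx': 277.6224385817637, 'cy': 209.23961476341717, 'k1': -0.07325718404674948, 'mount': array([[-1.14388386e-03, -9.50243143e-01, -3.11507080e-01,
         8.00222503e+01],
       [ 9.99999282e-01, -1.19791028e-03, -1.79033273e-05,
         6.69247482e-01],
       [-3.56145020e-04, -3.11506877e-01,  9.50243831e-01,
        -1.22658094e+02],
       [ 0.00000000e+00,  0.00000000e+00,  0.00000000e+00,
         1.00000000e+00]])}
{'clock': 0.15, 'joint_positions': array([ 1.13841132e+00,  3.00350274e-01,  1.52142252e+00,  2.56356932e-05,
        1.32069927e+00, -6.66124702e-02]), 'qvel': array([-0.00095856, -0.00141238, -0.00030766,  0.00047658,  0.00161645,
        0.00076521]), 'effort': array([-7.76397301e-04, -5.43665028e+01, -3.61889648e+01, -9.71353779e-05,
        3.14005541e-03,  4.51681888e-05]), 'ee_pos': array([196.6579172 , 513.47404997, 249.85467022]), 'tool_rot': array([-1.20604502e-04,  1.81871570e-01,  9.83322195e-01, -4.23024520e-04]), 'ft_force': array([ 0.3257153 , -0.43672585, -0.29532113]), 'moment': array([-0.04477952,  0.00740775,  0.00290966]), 'grip_force': 0.0, 'grip_width': 85.16854832033661}
```

View pics/top0.png

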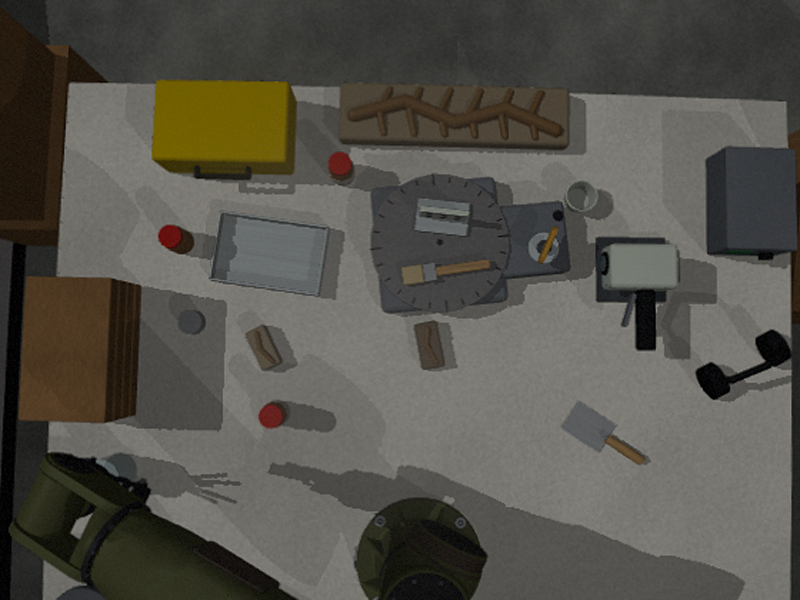

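View pics/side0.png

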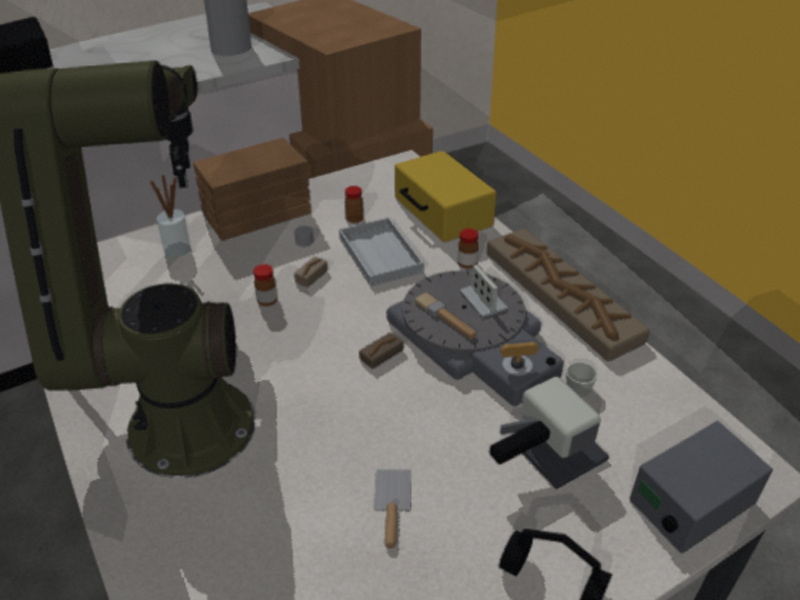

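```bash
cat > h.py <<'E'
from rig import bot
import numpy as np, cv2
from scipy.spatial.transform import Rotation as R
def rot(q): return R.from_quat(np.roll(q,-1))
def down(yaw): return np.array([0,np.cos(yaw/2),np.sin(yaw/2),0])
def shot(name):
    s=bot.read_state(); c=bot.read_camera(name)
    if name=="wrist":
        Rt=rot(s["tool_rot"]).as_matrix(); M=c["mount"]
        c["R"]=Rt@M[:3,:3]; c["t"]=s["ee_pos"]+Rt@M[:3,3]
    else: c["R"]=rot(c["attitude"]).as_matrix(); c["t"]=c["eye"]
    return c
def rays(c,uv):
    uv=np.asarray(uv,float).reshape(-1,1,2); f=210/np.tan(np.radians(c["fovy"]/2))
    d=(uv[:,0]-[c["cx"],c["cy"]])/f; u=d.copy()
    for _ in range(15): u=d/(1+c["k1"]*(u**2).sum(1,keepdims=True))
    return np.c_[u,np.ones(len(u))]
def cloud(c):
    v,u=np.mgrid[:420,:560]; z=c["depth"].ravel(); m=z>0
    p=rays(c,np.c_[u.ravel(),v.ravel()])*z[:,None]
    return (p@c["R"].T+c["t"])[m], c["image"].reshape(-1,3)[m]
def ortho(cs,x0,x1,y0,y1,res=1.0):
    """top-down map; row = (x1-x)/res, col=(y1-y)/res (up=+x, left=+y)"""
    H=int((x1-x0)/res);W=int((y1-y0)/res); im=np.zeros((H,W,3),np.uint8); zz=np.full((H,W),-1e3)
    for c in cs:
        p,k=cloud(c); r=((x1-p[:,0])/res).astype(int); q=((y1-p[:,1])/res).astype(int)
        m=(r>=0)&(r<H)&(q>=0)&(q<W)&(p[:,2]<250); o=np.argsort(p[m,2]); r,q=r[m][o],q[m][o]
        z=p[m,2][o]; up=z>zz[r,q]; im[r[up],q[up]]=k[m][o][up]; zz[r[up],q[up]]=z[up]
    return im,zz
E
python3 - <<'E'
from h import *
import pickle
cs=[]
for tgt in [(560,250),(590,-60),(480,-380)]:
    a=np.arctan2(tgt[1],tgt[0]); d=np.array([np.cos(a),np.sin(a)])
    p=np.array(tgt)-55*d
    try:
        bot.move_to([*p,380],down(a+np.pi))
    except bot.MotionError as e: print(tgt,e); continue
    bot.dwell(.3); cs.append(shot("wrist"))
pickle.dump(cs,open("w.pkl","wb")); print(bot.read_state()["clock"],bot.read_state()["joint_positions"])
im,zz=ortho(cs,330,730,-520,420,1.25); np.savez("ortho.npz",im=im,zz=zz)
k=im.copy(); m=(zz<-500).astype(np.uint8); k=cv2.inpaint(k,m,3,cv2.INPAINT_NS)
k=np.clip(k*1.6,0,255).astype(np.uint8)
print(k.shape); cv2.imwrite("pics/ortho.png",k)
for i,c in enumerate(cs): cv2.imwrite(f"pics/w{i}.png",cv2.resize(c["image"],(800,600)))
E
```

```text
5.0917 [-7.34455734e-01  2.55807563e-01  1.28121226e+00  2.89313308e-05
  1.60452868e+00 -1.63652347e+00]
(320, 752, 3)
```

View pics/ortho.png

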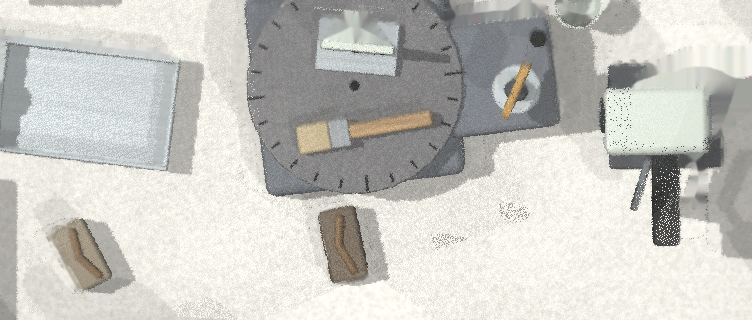

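Run:
```python
from h import *
import pickle
cs=pickle.load(open("w.pkl","rb"))
P=[cloud(c) for c in cs]
def box(x0,x1,y0,y1,z0,z1,which=(0,1,2),name=""):
    for i in which:
        p,k=P[i]; m=(p[:,0]>x0)&(p[:,0]<x1)&(p[:,1]>y0)&(p[:,1]<y1)&(p[:,2]>z0)&(p[:,2]<z1)
        q=p[m]
        if len(q)<30: continue
        r=cv2.minAreaRect(q[:,:2].astype(np.float32)); b=cv2.boxPoints(r)
        l=b-np.roll(b,1,0); n=np.linalg.norm(l,axis=1); e=l[n.argmax()]
        print(name,i,len(q),"c",np.round(r[0],1),"size",np.round(sorted(r[1]),1),"yawlong",round(np.arctan2(e[1],e[0])%np.pi,3),"z",np.round(np.percentile(q[:,2],[5,50,95]),1),"col",k[m].mean(0).round())
Y=lambda c:420-1.25*c
X=lambda r:730-1.25*r
box(X(300),X(205),Y(125),Y(40),18,45,name="pale")
box(X(295),X(195),Y(385),Y(310),18,45,name="dark")
box(X(125),X(60),Y(545),Y(490),86,125,name="key")
box(X(60),X(0),Y(410),Y(305),90,140,name="fin")
box(X(80),X(0),Y(410),Y(305),64,140,name="foot")
box(X(160),X(105),Y(450),Y(285),68,90,name="brush")
box(X(160),X(80),Y(720),Y(600),115,140,name="head")
box(X(250),X(158),Y(690),Y(649),80,140,name="grip")
box(X(215),X(158),Y(649),Y(622),80,140,name="trig")
box(X(190),X(0),Y(200),430,24,40,name="tray")
box(X(200),X(0),Y(470),Y(230),55,66,name="platter")
box(X(145),X(10),Y(565),Y(475),50,60,name="deck")
```

```text
pale 0 1780 c [411.  317.2] size [43.4 84.1] yawlong 0.498 z [26.4 31.  36. ] col [74. 84. 91.]
pale 1 1899 c [412.1 316.4] size [43.4 85.6] yawlong 0.47 z [22.3 30.9 36. ] col [70. 80. 88.]
dark 0 2345 c [424.6  -7.5] size [46.1 91.4] yawlong 0.21 z [22.8 27.  31.9] col [56. 66. 74.]
dark 1 2307 c [424.5  -8.7] size [46.9 92.6] yawlong 0.209 z [24.  27.1 32. ] col [68. 77. 85.]
dark 2 1323 c [432.8  -9.4] size [45.9 77.5] yawlong 0.246 z [21.3 27.  31.6] col [56. 64. 71.]
key 1 540 c [ 617.6 -224.7] size [10.4 74.3] yawlong 2.742 z [ 90.1 108.1 110.6] col [ 64.  96. 117.]
key 2 672 c [ 617.3 -226.1] size [10.4 75.3] yawlong 2.744 z [ 88.8 106.8 110.8] col [53. 78. 95.]
fin 0 1582 c [670.6 -27. ] size [12.5 91.7] yawlong 1.469 z [ 92.4 116.4 127.6] col [92. 96. 93.]
fin 1 1273 c [670.7 -26.7] size [11.9 89.7] yawlong 1.513 z [ 92.6 118.3 127.8] col [102. 107. 105.]
fin 2 318 c [667.8 -56.7] size [11.7 33.4] yawlong 1.573 z [ 91.6 104.  123.1] col [73. 77. 74.]
foot 0 3635 c [670.7 -26.2] size [ 65.2 100.7] yawlong 1.483 z [ 65.8  80.8 127.1] col [ 99. 101.  98.]
foot 1 3007 c [671.1 
[... 1113 characters left out ...]
1539 c [599.2 312.7] size [140.8 220.6] yawlong 1.452 z [25.1 28.6 30.2] col [113. 113. 110.]
tray 1 1141 c [598.1 305.7] size [140.9 210.2] yawlong 1.451 z [24.9 28.6 30.3] col [119. 118. 115.]
platter 0 19274 c [609.1 -26.7] size [241.9 275.6] yawlong 1.573 z [57.5 59.  60.6] col [79. 80. 80.]
platter 1 19009 c [609.3 -28.4] size [241.3 277.7] yawlong 1.571 z [57.7 59.2 60.6] col [87. 87. 87.]
platter 2 13646 c [596.5 -75.5] size [185.5 264.5] yawlong 2.697 z [57.6 59.2 61. ] col [77. 77. 77.]
deck 1 4197 c [ 636.4 -219.9] size [105.9 137.3] yawlong 0.104 z [52.1 54.1 56.9] col [90. 87. 85.]
deck 2 4630 c [ 637.2 -218.9] size [107.4 138.9] yawlong 0.124 z [52.  54.1 56.9] col [81. 79. 77.]
```

View pics/w1.png

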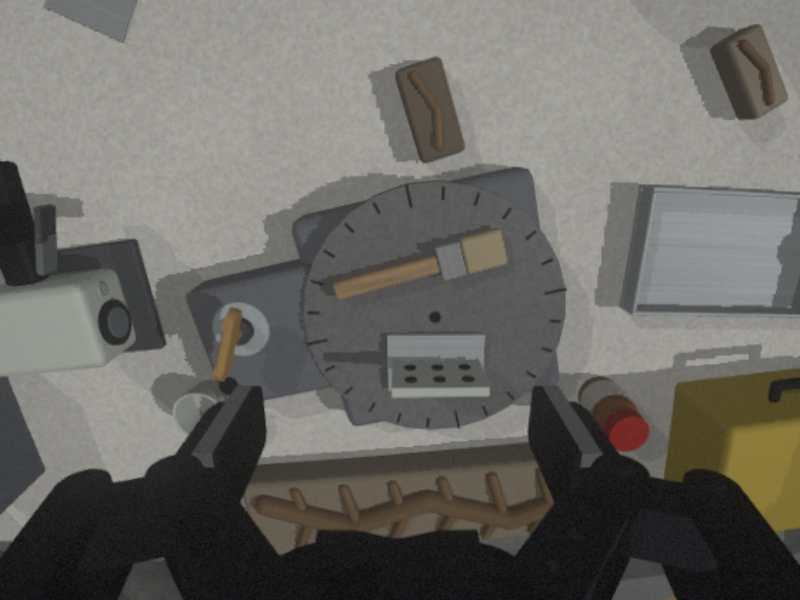

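View pics/w2.png

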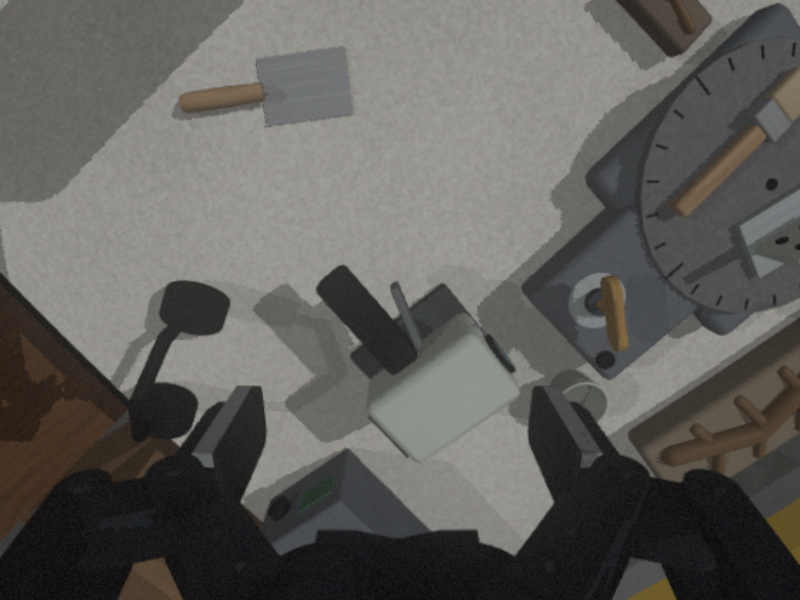

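```bash
cat >> h.py <<'E'
def pick(x,y,z,yaw,opening,force=50,lift=200):
    bot.move_gripper(opening); bot.move_to([x,y,z+80],down(yaw))
    hit=bot.servo_line([x,y,z],speed=80,until_force=12)
    w=bot.move_gripper(0,grip_force=force); s=bot.read_state()
    print("pick hit",hit,"z",s["ee_pos"].round(1),"w",round(s["grip_width"],1),"F",round(s["grip_force"],1))
    bot.servo_line([x,y,lift],speed=120); s=bot.read_state(); print(" lifted w",round(s["grip_width"],1),"fz",s["ft_force"].round(1))
def place(x,y,z,yaw,opening,high=200):
    bot.move_to([x,y,high],down(yaw))
    bot.servo_line([x,y,z+15],speed=120); hit=bot.servo_line([x,y,z],speed=25,until_force=6)
    s=bot.read_state(); print("place hit",hit,s["ee_pos"].round(1))
    bot.move_gripper(opening); bot.servo_line([x,y,high],speed=120)
def loc(o,yaw,x,y): return np.array(o)+R.from_euler("z",yaw).as_matrix()[:2,:2]@[x,y]
TT,TY=(623.5,-23),0.115      # turntable centre, yaw
TR,TRY=(599.2,312.5),-0.119  # tray
E
python3 - <<'E'
from h import *
by=1.75; p=np.array([569,-36])+5*np.array([np.cos(by),np.sin(by)])
pick(*p,82,by,50,40)
q=loc(TR,TRY,-33,5); place(*q,28,TRY+np.pi/2,26)
pick(671,-27,108,1.487,50,50,260)
q=loc(TR,TRY,29,0); place(*q,54,TRY+np.pi/2,40,260)
print(bot.read_state()["clock"])
c=shot("wrist"); cv2.imwrite("pics/t1.png",cv2.resize(c["image"],(560,420)))
t=shot("top"); cv2.imwrite("pics/top1.png",cv2.resize(t["image"][90:300,80:430],None,fx=2.2,fy=2.2,interpolation=2))
E
```

```text
pick hit False z [568.4 -31.1  82.5] w 17.1 F 39.9
 lifted w 16.3 fz [ 0.9 -0.2 -0.9]
place hit True [566.8 321.3  27.5]
pick hit False z [671.1 -27.  108.3] w 9.7 F 50.5
 lifted w 9.8 fz [ 0.3 -1.1 -1.5]
place hit False [628.  309.1  54. ]
25.7333
```

View pics/t1.png

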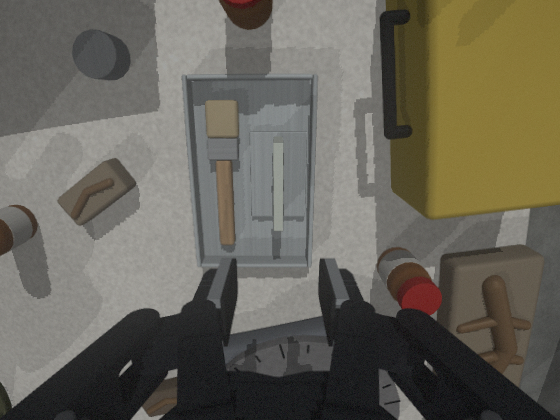

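View pics/top1.png

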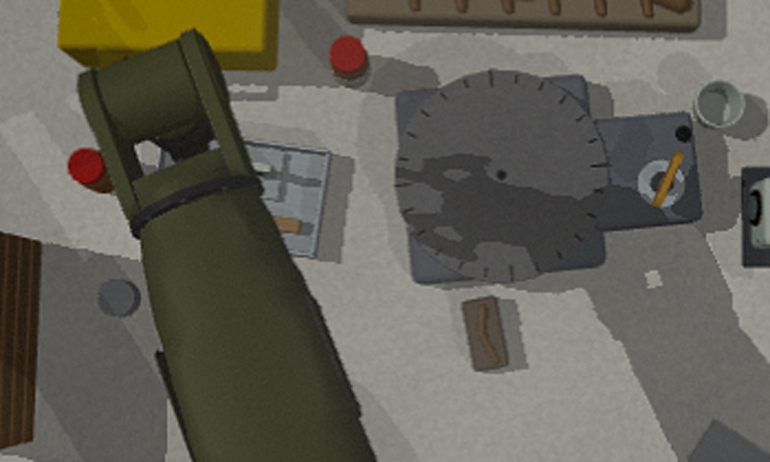

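Brush (222,170) and target (278,185, upright) are both in the tray; the fragments look undisturbed. Now the fragments, each re-measured first.

```bash
cat >> h.py <<'E'
def find(x,y,z0,z1,rad=75,h=250):
    a=np.arctan2(y,x); d=np.array([np.cos(a),np.sin(a)]); p=np.array([x,y])-25*d
    bot.move_to([*p,h],down(a+np.pi)); bot.dwell(.2)
    p,_=cloud(shot("wrist")); m=(np.hypot(p[:,0]-x,p[:,1]-y)<rad)&(p[:,2]>z0)&(p[:,2]<z1); q=p[m]
    r=cv2.minAreaRect(q[:,:2].astype(np.float32)); b=cv2.boxPoints(r); l=b-np.roll(b,1,0); e=l[np.linalg.norm(l,axis=1).argmax()]
    yaw=(np.arctan2(e[1],e[0])+np.pi/2)%np.pi-np.pi/2
    print("find",len(q),np.round(r[0],1),np.round(sorted(r[1]),1),round(yaw,3),"z",np.percentile(q[:,2],[5,50,98]).round(1))
    return r[0],yaw,sorted(r[1])
E
python3 - <<'E'
from h import *
for g,dims,ly in (((411.5,317),(42,84),42),((424.5,-8),(46,92),-42)):
    c,yaw,s=find(*g,20,45)
    assert abs(s[0]-dims[0])<6 and abs(s[1]-dims[1])<8
    pick(*c,26,yaw,70,50)
    q=loc(TT,TY,0,ly); place(*q,86,TY,dims[0]+14)
print(bot.read_state()["clock"])
bot.move_to([560,-70,380],down(np.pi-.1)); bot.dwell(.3)
c=shot("wrist"); cv2.imwrite("pics/p1.png",c["image"])
p,_=cloud(c)
for ly in(42,-42):
    o=loc(TT,TY,0,ly); m=(np.abs((p[:,:2]-o)@[-np.sin(TY),np.cos(TY)])<40)&(np.hypot(*(p[:,:2]-o).T)<75)&(p[:,2]>78)&(p[:,2]<110)
    print(o,cv2.minAreaRect(p[m,:2].astype(np.float32)),np.percentile(p[m,2],[5,50,98]))
E
```

```text
find 2738 [411.1 317. ] [42.  83.2] 0.475 z [27.8 31.2 36.6]
pick hit False z [411.4 317.1  26.6] w 41.2 F 51.6
 lifted w 41.0 fz [-0.6 -0.1 -2.5]
place hit True [618.5  18.7  86.6]
find 3489 [438.7  -8.3] [ 51.2 121.3] 0.174 z [23.5 27.1 33.1]Traceback (most recent call last):
  File "<stdin>", line 4, in <module>
AssertionError
```

Run:
```python
from h import *
c,yaw,s=find(424.5,-8,20,45,rad=58)
assert abs(s[0]-46)<6 and abs(s[1]-92)<8
pick(*c,26,yaw,70,50)
q=loc(TT,TY,0,-42); place(*q,86,TY,60)
print(bot.read_state()["clock"])
bot.move_to([560,-70,380],down(np.pi-.1)); bot.dwell(.3)
c=shot("wrist"); cv2.imwrite("pics/p1.png",c["image"])
p,_=cloud(c)
for ly in(42,-42):
    o=loc(TT,TY,0,ly); m=(np.abs((p[:,:2]-o)@[-np.sin(TY),np.cos(TY)])<40)&(np.hypot(*(p[:,:2]-o).T)<75)&(p[:,2]>78)&(p[:,2]<110)
    print(o,cv2.minAreaRect(p[m,:2].astype(np.float32)),np.percentile(p[m,2],[5,50,98]))
m=(np.hypot(p[:,0]-617.5,p[:,1]+225)<50)&(p[:,2]>105)&(p[:,2]<125); print("key",cv2.minAreaRect(p[m,:2].astype(np.float32)))
```

```text
find 3198 [424.7  -9.4] [46.  92.6] 0.209 z [24.3 27.1 32.6]
pick hit False z [424.9  -9.4  26.6] w 45.1 F 51.4
 lifted w 45.0 fz [-0.3 -0.8 -2.7]
place hit True [628.1 -64.7  86.7]
51.5833
[618.68063909  18.72258094] ((632.38818359375, 11.137832641601562), (110.10354614257812, 61.79095458984375), 6.537648677825928) [84.7656839  90.75944709 96.56028489]
[628.31936091 -64.72258094] ((657.9664306640625, -36.72373962402344), (83.28199768066406, 31.091312408447266), 6.499835014343262) [83.95843593 87.40707693 92.78560009]
key ((617.4888916015625, -225.1834259033203), (10.542924880981445, 67.68912506103516), 66.33873748779297)
```

View pics/p1.png

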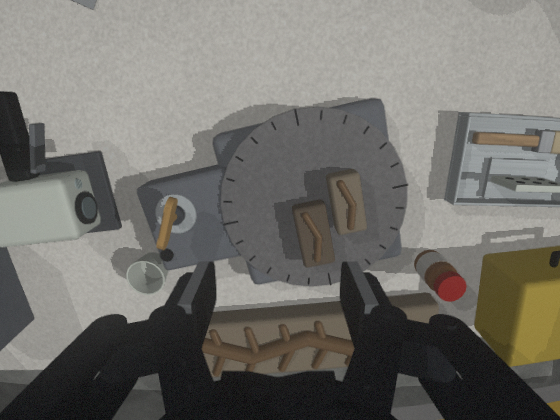

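```bash
cat >> h.py <<'E'
def frags():
    bot.move_to([560,-70,380],down(np.pi-.1)); bot.dwell(.3); c=shot("wrist"); p,_=cloud(c); m=(np.hypot(p[:,0]-TT[0],p[:,1]-TT[1])<140)&(p[:,2]>80)&(p[:,2]<110); p=p[m]
    g=np.zeros((300,300),np.uint8); ij=((p[:,:2]-TT)+150).astype(int); g[ij[:,0],ij[:,1]]=255
    g=cv2.morphologyEx(g,cv2.MORPH_CLOSE,np.ones((3,3))); n,L,st,_=cv2.connectedComponentsWithStats(g)
    for i in range(1,n):
        if st[i,4]<400: continue
        q=p[L[ij[:,0],ij[:,1]]==i]; b=cv2.minAreaRect(q[:,:2].astype(np.float32)); bp=cv2.boxPoints(b)
        print(np.round(b[0],1),np.round(b[1],1),round(b[2],1),"corner r",np.hypot(*(bp-TT).T).max().round(1),"z",np.percentile(q[:,2],[50,98]).round(1))
    return c
E
python3 -c "
from h import *
frags()"
```

```text
[617.9  19.3] [83.3 42.6] 6.4 corner r 76.8 z [91.1 96.7]
[661.5 -28.8] [91.9 46.1] 6.5 corner r 89.4 z [87.2 92.7]
```

The dark fragment (313,233) was knocked after being put down, but lies flat, parallel, with a 9 mm gap and its corners 45 mm inside the rim. Now the key.

Run:
```python
from h import *
K=[617.4,-225.2]
def j6(d):
    j=bot.read_state()["joint_positions"].copy(); j[5]+=d; bot.move_joints(j)
def st(t):
    s=bot.read_state(); print(t,s["ee_pos"].round(1),"j6",s["joint_positions"][5].round(3),"M",s["moment"].round(2),"F",s["ft_force"].round(1),"w",round(s["grip_width"],1)); return s
def goyaw(yaw,z,j6t):
    j=bot.ik([*K,z],down(yaw)); j=np.array(j)
    d=j6t-j[5]; j[5]+=np.round(d/np.pi)*np.pi; bot.move_joints(j); st("at")
bot.move_gripper(45)
goyaw(-0.41,190,-1.52)
print(bot.servo_line([*K,102],speed=80,until_force=12))
bot.move_gripper(0,grip_force=40); s=st("grip")
for _ in range(4): j6(.75); s=st("turn")
bot.move_gripper(45); bot.servo_line([*K,190],speed=120)
j6(-np.pi); bot.servo_line([*K,102],speed=80,until_force=12)
bot.move_gripper(0,grip_force=40); m0=st("regrip")["moment"][2]
for d in [.5,.4]+[.05]*14:
    j6(d); s=bot.read_state(); print(round(d,2),s["joint_positions"][5].round(3),s["moment"][2].round(3))
    if abs(s["moment"][2]-m0)>.6: break
st("end"); bot.dwell(.3)
```

```text
at [ 617.9 -224.6  191.7] j6 -1.566 M [ 0.05 -0.01 -0.07] F [0.3 1.  1.6] w 45.1
False
grip [ 617.3 -225.6  102.4] j6 -1.566 M [-0.52  0.52  0.03] F [-3.2 -2.9  3.2] w 9.7
turn [ 617.7 -225.3  102.5] j6 -0.819 M [ 0.29 -0.66 -0.01] F [4.6 1.6 0.1] w 9.1
turn [ 618.2 -225.3  102.5] j6 -0.07 M [-0.07 -1.14 -0.04] F [ 6.9 -1.3 -2.2] w 9.3
turn [ 618.6 -225.7  102.5] j6 0.679 M [-0.53 -0.99 -0.07] F [ 7.4 -2.9 -3. ] w 9.2
turn [ 618.7 -226.3  102.5] j6 1.428 M [-0.61 -0.48 -0.04] F [ 4.5 -3.9  0.1] w 9.2
regrip [ 617.4 -225.8  102.5] j6 -1.713 M [-0.61  0.44  0.1 ] F [-3.1 -4.8  3.1] w 9.2
0.5 -1.216 -0.024
0.4 -0.822 0.009
0.05 -0.776 0.018
0.05 -0.728 -0.013
0.05 -0.681 0.027
0.05 -0.634 -0.043
0.05 -0.586 0.034
0.05 -0.539 -0.01
0.05 -0.491 -0.0
0.05 -0.444 -0.03
0.05 -0.397 0.99
end [ 617.9 -225.4  102.5] j6 -0.397 M [-0.18 -0.46  0.99] F [ 2.2 -0.2 -1.1] w 9.2
```

The stop is felt (moment jump to 1 N m at about 4.8 rad). Releasing and measuring the grip.

Run:
```python
from h import *
bot.move_gripper(45); bot.servo_line([617.4,-225.2,220],speed=120)
c=frags(); p,_=cloud(c)
m=(np.hypot(p[:,0]-617.5,p[:,1]+225)<50)&(p[:,2]>105)&(p[:,2]<125); print("key",cv2.minAreaRect(p[m,:2].astype(np.float32)), "expect yaw",(TY-4.8)%np.pi)
bot.move_to([430,-395,300],down(np.pi)); bot.dwell(.2); c=shot("wrist"); p,_=cloud(c)
cv2.imwrite("pics/s1.png",c["image"])
def fit(n,x0,x1,y0,y1,z0,z1):
    m=(p[:,0]>x0)&(p[:,0]<x1)&(p[:,1]>y0)&(p[:,1]<y1)&(p[:,2]>z0)&(p[:,2]<z1);q=p[m]
    print(n,m.sum(),cv2.minAreaRect(q[:,:2].astype(np.float32)),q.min(0).round(1),q.max(0).round(1))
fit("griptop",400,530,-450,-393,99,112); fit("trig",460,533,-400,-360,96,112); fit("head",520,640,-500,-300,121,130)
print(bot.read_state()["clock"])
```

```text
[617.8  19.2] [83.4 42.5] 6.6 corner r 76.7 z [91.1 96.7]
[661.5 -28.8] [91.2 46. ] 6.4 corner r 89.1 z [87.2 92.7]
key ((617.7489013671875, -224.40843200683594), (10.489500045776367, 70.6165542602539), 0.7516875267028809) expect yaw 1.5981853071795866
griptop 2834 ((477.3184509277344, -414.13946533203125), (106.74961853027344, 35.97880935668945), 3.2917842864990234) [ 424.2 -430.9   99. ] [ 530.  -393.3  105.6]
trig 626 ((496.6424560546875, -384.9703369140625), (29.7335147857666, 72.84833526611328), 89.64519500732422) [ 460.1 -400.    96.1] [ 533.  -369.9  104. ]
head 5773 ((579.6689453125, -399.3426208496094), (80.80409240722656, 119.15283966064453), 0.17961370944976807) [ 539.3 -458.8  121. ] [ 620.2 -339.8  126.6]
74.8333
```

View pics/s1.png

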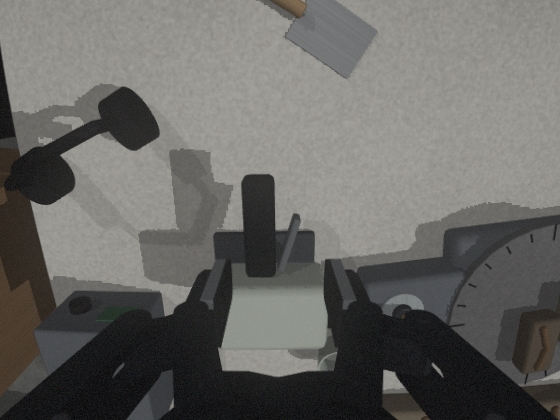

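Run:
```python
from h import *
bot.move_gripper(85,grip_force=30)
bot.move_to([487,-406.5,190],down(0.0))
print(bot.servo_line([487,-406.5,91],speed=80,until_force=10))
bot.servo_line([487,-409,91],speed=30)
def st(t):
    s=bot.read_state(); print(t,s["ee_pos"].round(1),"F",s["ft_force"].round(1),"w",round(s["grip_width"],1),"g",round(s["grip_force"],1))
st("down")
for w in (60,50,46): bot.move_gripper(w); st(w)
bot.move_gripper(0,grip_force=30); bot.dwell(.5); st("squeezed")
c=shot("side"); cv2.imwrite("pics/sq.png",cv2.resize(c["image"][230:360,320:460],None,fx=4,fy=4,interpolation=2))
bot.move_gripper(85); bot.dwell(.4); st("released")
bot.servo_line([487,-406.5,91],speed=30); bot.servo_line([487,-406.5,220],speed=100)
bot.move_to([430,-395,300],down(np.pi)); bot.dwell(.2); c=shot("wrist"); cv2.imwrite("pics/s2.png",c["image"]); frags()
t=shot("top"); cv2.imwrite("pics/top2.png",cv2.resize(t["image"],(800,600),interpolation=2)); print(bot.read_state()["clock"])
```

```text
False
down [ 487.  -409.2   91.2] F [ 0.5 -0.9 -0.8] w 84.7 g 0.0
60 [ 487.  -408.7   91.1] F [0.2 2.8 3. ] w 59.6 g 1.7
50 [ 487.  -408.8   91.1] F [-0.6  5.1  4.8] w 49.7 g 2.5
46 [ 487.  -408.8   91.1] F [-0.4  6.4  4.1] w 45.8 g 2.8
squeezed [ 487.  -409.5   91.4] F [-1.9 -0.9  5.4] w 43.6 g 33.8
released [ 487. -409.   91.] F [ 0.2 -0.3  0.9] w 85.0 g 0.0
[618.1  19.3] [83.4 42.7] 6.9 corner r 76.6 z [91.1 96.6]
[661.5 -28.7] [91.7 46.1] 6.4 corner r 89.3 z [87.2 92.5]
88.5333
```

View pics/top2.png

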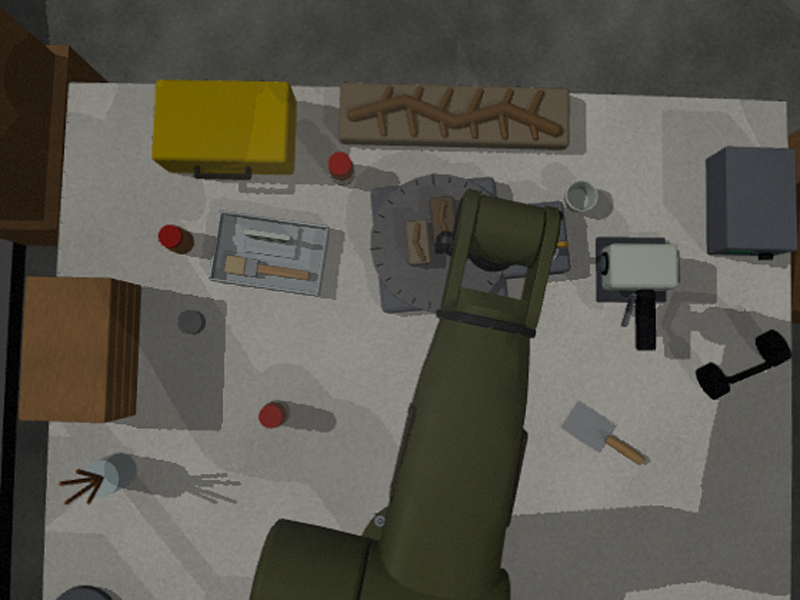

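View pics/s2.png

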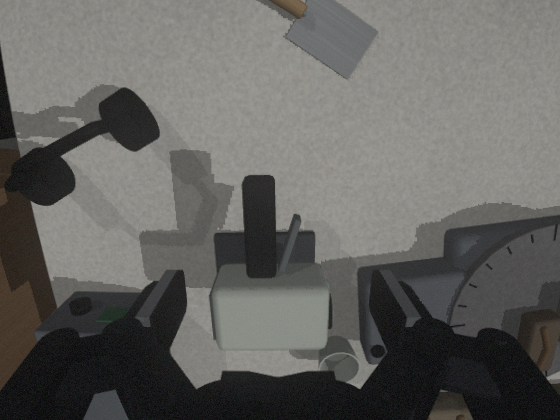

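The top view shows target and brush in the tray (270,250), both fragments on the platter (430,230) and the jars, pot, spatula and weight where they were. The wrist view shows the trigger sprung back out (290,235).

```bash
python3 -c "
from rig import bot
print(bot.finish_job())"
```

```text
the job is handed in; nothing more can be done
None
```

The job is handed in, with no score reported back: target (upright) and brush are in the tray, both fragments on the table (frag_a, frag_b) lie flat on the platter about 9 mm apart and at least 45 mm inside the rim (frag_a was knocked aside after I placed it and I left it there), and the key was wound to its stop before the trigger was squeezed right in and let go.

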